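Check the centrifuge rotor and lift it out level for cleaning

TASK

I want to wipe out the bowl of the open microcentrifuge. First turn the rotor by hand through at least one full turn, either way, while it sits on its drive, to check that it runs freely; then lift it up off the drive, keeping it level. The program finishes while still holding the rotor in the gripper, steady and level, with its underside about a hand's width (8 cm) or more above the rim of the casing; leave the other things on the bench where they are.

Things in the scene. Friction and masses are not known exactly. Their poses are not given: they have to be found in the camera images.
- centrifuge: Benchtop microcentrifuge, fixed: white casing 270 x 210 mm (its x -115 to 155, y -105 to 105 mm), flat top 105 mm above the bench with a round open bowl, 164 mm wide, 75 mm deep. Origin on the bench exactly under the rotor's axis; z up; x points to its back, where the open lid stands.
- lid_top (a point): Middle of the top edge of the centrifuge's open lid, 310 mm above the bench. The lid (215 mm long, 200 mm wide, 16 mm thick) is fixed, hinged at the casing's top 113 mm behind the rotor's axis, and leans back 20 degrees from vertical.
- bowl_rim (a point): Centre of the bowl's mouth, on the rotor's axis, level with the casing's flat top (105 mm above the bench).
- rotor: Loose aluminium rotor, a dish 136 mm wide with twelve empty tube places, 0.4 to 0.65 kg, balanced about its axis. Origin: centre of its underside, 45 mm above the bench at the start; z up. Rim 50 mm above the origin, top face dished inside it; on the hub a black bar grip, its top 90 mm above the origin. 14 mm free to the bowl's wall all round. Random yaw.
- rotor_grip (a point): Middle of the rotor's bar grip, on its axis, 73 mm above the rotor's origin: 17 mm below the grip's top and 23 mm above the rotor's rim; a good TCP point. Axes as the rotor: the bar is 46 mm long along x and 24 mm thick along y, with flat sides; close the fingers along y.
- spindle (a joint): Angle (rad) of the drive flange under the rotor about the vertical: 0 at the start, growing counter-clockwise from above, no end stops, slight friction (0.04 N m), stays where left. The rotor rests loosely on it: a 12 mm high key on the flange sits in a slot under the rotor with 1 mm play, so both turn together (play 0.05 rad) until the rotor is lifted straight off.
- tube_rack: Bystander, leave alone: loose white tube rack 75 x 150 mm, 50 mm high with its tubes, in front of the centrifuge. Origin at the centre of its underside.
- tip_box: Bystander, leave alone: loose box of pipette tips with clear lid, 86 x 124 mm, 70 mm high, beside the tube rack. Origin at the centre of its underside.
- flask: Bystander, leave alone: loose conical glass flask, 82 mm wide at the foot, 119 mm high, on the far side of the centrifuge. Origin at the centre of its underside.
- timer: Bystander, leave alone: loose flat bench timer 62 x 62 x 16 mm, on the far side of the centrifuge. Origin at the centre of its underside.
Mind the look-alikes: they are no part of the job. Of the things like the rotor, leave any that is blue, turquoise or yellow; of the rest the smaller one is meant.

How it is judged:
By the outcome, as a careful person would: the job done as asked, in the order asked, and still so for the second after the job is handed in, while the arm keeps its last pose, push and grip.
It also fails if it takes over 72 s, if anything falls off the work surface, if the arm or the gripper's body presses on something with over 40 N, if the wrist force passes 120 N, or if a joint passes its speed limit or range.

ROBOT

A 6-joint arm with a two-finger parallel gripper is mounted at the origin on the work surface. World frame = base frame: x ahead of the robot, y to its left, z up, the work surface at z = 0. Lengths are in m, angles in rad, forces in N, time in s.
With the tool pointing down it reaches from about 0.325 to 0.775 m from the base axis. Payload 5.5 kg.
Tool frame: the origin (TCP) lies between the finger pads, 19 mm behind the fingertips; this is the grasp point; z points along the fingers, y is the direction in which the jaws open and shut (so a half turn about z gives the same grasp; the last joint's range is limited). The gripper opens to 88 mm and grips with 3 to 60 N. Pads are 20 mm wide; open, the fingers measure 115 mm over their backs; the gripper's body (75 mm by 178 mm) begins 61 mm behind the grasp point.
Start: joints at [1.199, 0.091, 1.231, -0, 1.82, -0.057], TCP at [0.186, 0.571, 0.241] pointing down, gripper open.
Joint ranges: [-2.87, 2.87], [-0.86, 2.18], [0.17, 2.46], [-1.51, 4.65], [0.06, 2.69], [-2.65, 2.65]. Speed limits (rad/s): [2.57, 2.57, 3.01, 3.14, 3.14, 3.14].

INTERFACE

Orientations are given as a unit quaternion [w, x, y, z].
In Python, from bench import * gives the robot as it stands. Calls block until the motion is done:
- move_to(position, orientation): joint-space move of the TCP to a pose.
- move_l(position, speed=0.15, orientation=None): straight line of the TCP; orientation=None keeps the orientation; speed is the mean speed in m/s.
- movej(angles): joint-space move.
- gripper_open() and close(): open the fingers fully, or close them until they stop; the grip force is fixed at half the most.
- hold(seconds).
- inverse_kinematics(position, orientation): joint angles nearest the present ones, or None.
- state(): the state.
- get_image(name): name is "side" or "top"; returns a dict with "frame" (420x560x3 uint8, blue, green, red), "depth" (420x560 float32, m along the optical axis (not along the pixel's ray), 0 where there is no reading), "camera_matrix" (3x3 intrinsics, pixels), "k1" (the pictures are not rectified: a ray, as slopes to the right and down, at radius r is drawn at 1 + k1 r^2 times it, then the intrinsics apply), "view" (4x4, takes a point from world to camera coordinates). Camera axes: x right, y up, looking along -z (the intrinsics and any distortion apply to the point x, -y, -z); pixel columns grow to the right and rows downward; lengths in m; the calibration is good to about 2 mm. A picture is of the moment at which its call begins.
A pose or a line that the arm cannot do raises IKError and nothing moves.
- job_done(): hands the job in, once; it reports no verdict.
The state is a dict: "time": time; "joint_pos": joint angles; "dq": joint speeds; "joint_torque": joint torques, N m; "ee_pos": TCP position; "ee_rot": TCP orientation; "ft_force": force on the tool from outside, world axes, zero at the start; "moment": the same for the moment, N m; "finger_gap": finger opening in m.
Only numpy, scipy, OpenCV 4.12 (cv2) and the standard library are available. Lean on these libraries where they do the work, as an engineer would, in place of code of your own. Each camera call takes 0.05 s, during which the arm holds its last target. There are 200 camera calls.

## Working session

There is one attempt and no reset: what is moved stays moved. The work goes in short steps, each a Python script; the robot and the scene stay as the last script left them, time stands still between calls to the robot, and variables do not carry over. Pictures are saved under pics/ and viewed, about 8 in all and at most 12, crops included, and the job is handed in when it is done.

```bash
mkdir -p pics; ls; python3 - <<'E'
from bench import *
import cv2,pickle
for n in("top","side"):
    d=get_image(n); cv2.imwrite(f"pics/{n}0.png",d["frame"]); pickle.dump(d,open(f"{n}0.pkl","wb"))
    print(n,d["camera_matrix"],d["k1"],d["view"])
s=state(); print(s["time"],s["ee_pos"],s["ee_rot"],s["ft_force"],s["finger_gap"])
E
```

```text
pics
top [[463.43276751   0.         280.19134202]
 [  0.         463.43276751 210.65185635]
 [  0.           0.           1.        ]] -0.1219171485585881 [[ 1.20566278e-03 -9.99951179e-01  9.80748745e-03 -6.71487501e-02]
 [ 9.92713650e-01  2.37853991e-03  1.20473862e-01 -5.97533518e-01]
 [-1.20491308e-01  9.59077582e-03  9.92668052e-01 -1.39262083e+00]
 [ 0.00000000e+00  0.00000000e+00  0.00000000e+00  1.00000000e+00]]
side [[496.32305538   0.         280.80294753]
 [  0.         496.32305538 210.08133804]
 [  0.           0.           1.        ]] -0.14801496562777214 [[ 0.85663757 -0.5158286   0.00963983 -0.52088693]
 [ 0.31354702  0.53536455  0.78426595 -0.30264603]
 [-0.40970763 -0.66880913  0.6203499  -1.22407765]
 [ 0.          0.          0.          1.        ]]
0.1 [0.1857007  0.57027888 0.2403285 ] [-1.91059942e-04  1.56754010e-01  9.87637277e-01 -8.67773510e-04] [0.23157944 0.78831297 0.79344671] 0.0882953017743699
```

View pics/top0.png

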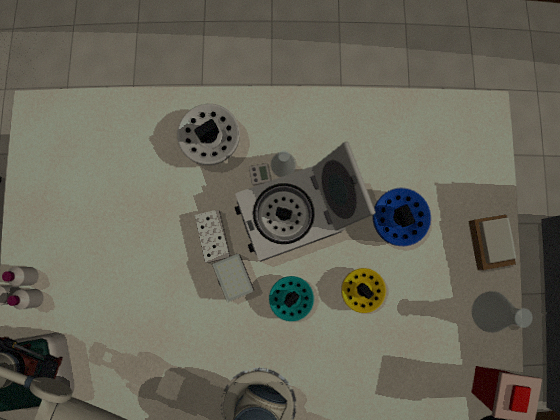

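View pics/side0.png

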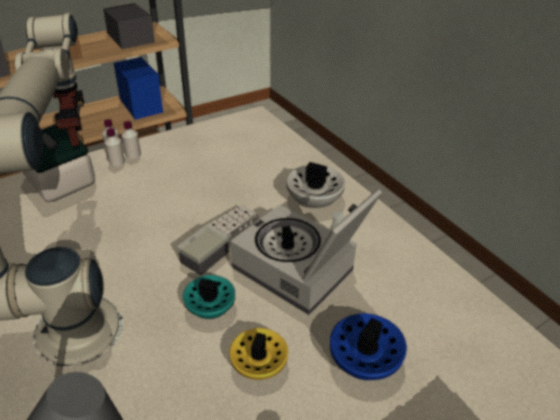

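Candidates: silver rotor in the centrifuge (284,213), a larger silver one on the bench (208,133), and blue (403,216), turquoise (291,298) and yellow (364,290) ones. The silver one in the bowl is not one of the excluded colours and is the smaller of the two silver ones. I'll confirm this in a crop and measure it.

```bash
cat > h.py <<'E'
import numpy as np,cv2,pickle
def und(d,uv):
    D=np.array([d["k1"],0,0,0,0.]); return cv2.undistortPoints(np.float64(uv).reshape(-1,1,2),d["camera_matrix"],D).reshape(-1,2)
def at_z(d,uv,z):
    "world points on plane z for pixels"
    n=und(d,uv); V=d["view"]; R=V[:3,:3]; c=-R.T@V[:3,3]
    r=np.c_[n[:,0],-n[:,1],-np.ones(len(n))]@R
    return c+r*((z-c[2])/r[:,2])[:,None]
def cloud(d):
    v,u=np.mgrid[0:420,0:560]; n=und(d,np.c_[u.ravel(),v.ravel()]); D=d["depth"].ravel()
    p=np.c_[n[:,0]*D,-n[:,1]*D,-D]; V=d["view"]
    return ((p-V[:3,3])@V[:3,:3]).reshape(420,560,3)
def proj(d,P):
    V=d["view"]; p=np.atleast_2d(P)@V[:3,:3].T+V[:3,3]; s=np.c_[p[:,0],-p[:,1]]/-p[:,2:]
    s=s*(1+d["k1"]*(s**2).sum(1))[:,None]; K=d["camera_matrix"]; return s*[K[0,0],K[1,1]]+K[:2,2]
E
python3 - <<'E'
from h import *
t=pickle.load(open("top0.pkl","rb")); s=pickle.load(open("side0.pkl","rb"))
a=cv2.resize(t["frame"][165:265,230:330],None,fx=5.6,fy=5.6,interpolation=cv2.INTER_CUBIC)
cv2.imwrite("pics/crop_top.png",cv2.convertScaleAbs(a,alpha=1.5,beta=10))
a=cv2.resize(s["frame"][205:275,240:340],None,fx=8,fy=8,interpolation=cv2.INTER_CUBIC)
cv2.imwrite("pics/crop_side.png",cv2.convertScaleAbs(a,alpha=1.5,beta=10))
print(at_z(t,[[284,213]],.12))
for n,d in(("t",t),("s",s)):
    P=cloud(d).reshape(-1,3); C=np.array(at_z(t,[[284,213]],.12)[0][:2])
    m=(np.hypot(*(P[:,:2]-C).T)<.035)&(P[:,2]>.122)&(P[:,2]<.145)
    Q=P[m]; print(n,len(Q),Q.mean(0),Q[:,2].max())
    if len(Q)>5:
        print(cv2.minAreaRect(np.float32(Q[:,:2]*1000)))
E
```

```text
[[ 0.58067828 -0.07632272  0.12      ]]
t 136 [ 0.58177537 -0.07533701  0.13379818] 0.14142103370314527
((582.5369262695312, -75.3966064453125), (45.88025665283203, 24.44061851501465), 74.41041564941406)
s 132 [ 0.57822083 -0.07964055  0.13113602] 0.13706929851676922
((580.155517578125, -76.98106384277344), (47.29579544067383, 23.770586013793945), 74.26549530029297)
```

View pics/crop_top.png

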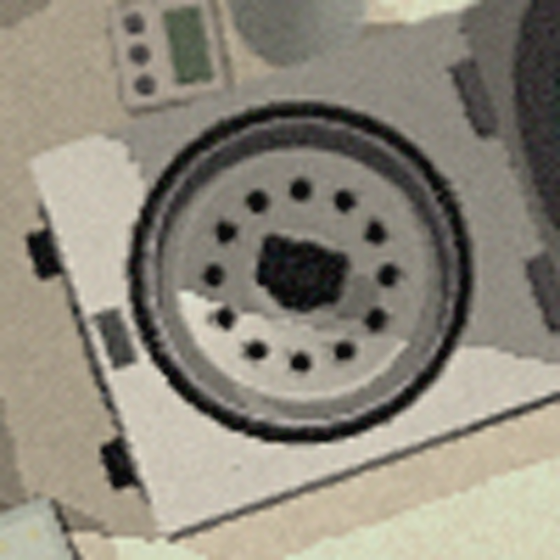

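View pics/crop_side.png

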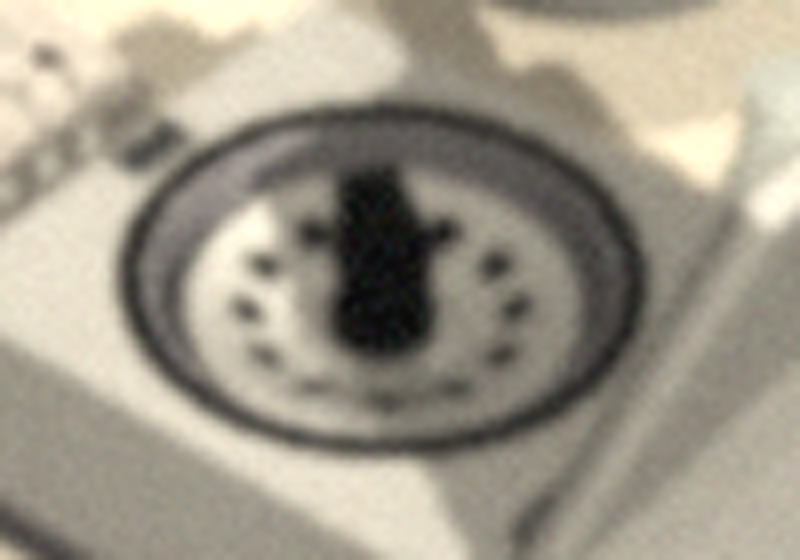

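The crop confirms it: a silver rotor in the bowl, centred at about crop (300,270), with its black bar grip on the axis. The two cameras agree to 2 mm (bar at 0.581, -0.076, long axis 74.4°). Next I'll plan joint 6 for the turn strokes and move above it.

```bash
cat >> h.py <<'E'
from scipy.spatial.transform import Rotation as Ro
def down(phi):
    y=np.array([np.cos(phi),np.sin(phi),0]); z=np.array([0,0,-1.]); R=np.c_[np.cross(y,z),y,z]
    return Ro.from_matrix(R).as_quat(scalar_first=True)
XY=[.581,-.0762]; PHI=np.radians(74.35-90)
E
python3 - <<'E'
from bench import *
from h import *
for k in(0,1):
    for z in(.118,.24,.29): print(k,z,np.round(inverse_kinematics(XY+[z],down(PHI+k*np.pi)),3))
print(np.round(inverse_kinematics(XY+[.24],down(PHI+.3)),3))
E
```

```text
0 0.118 [-0.188  0.064  1.477 -0.     1.6    0.085]
0 0.24 [-0.188  0.053  1.273 -0.     1.816  0.085]
0 0.29 [-0.188  0.069  1.168 -0.     1.905  0.085]Traceback (most recent call last):
  File "<stdin>", line 4, in <module>
    return _wrapfunc(a, 'round', decimals=decimals, out=out)
    return _wrapit(obj, method, *args, **kwds)
    result = getattr(arr, method)(*args, **kwds)
TypeError: unsupported operand type(s) for *: 'NoneType' and 'float'
```

```bash
python3 - <<'E'
from bench import *
from h import *
move_to(XY+[.29],down(PHI)); move_l(XY+[.20],.1)
s=state(); print(s["time"],s["ee_pos"],s["ft_force"])
d=get_image("side"); pickle.dump(d,open("side1.pkl","wb"))
a=cv2.resize(d["frame"][140:280,210:390],None,fx=4,fy=4,interpolation=cv2.INTER_CUBIC)
cv2.imwrite("pics/side1.png",cv2.convertScaleAbs(a,alpha=1.5,beta=10))
E
```

```text
3.8333 [ 0.58133645 -0.07624509  0.20103159] [-0.64591513  0.96302815 -0.12327739]
```

View pics/side1.png

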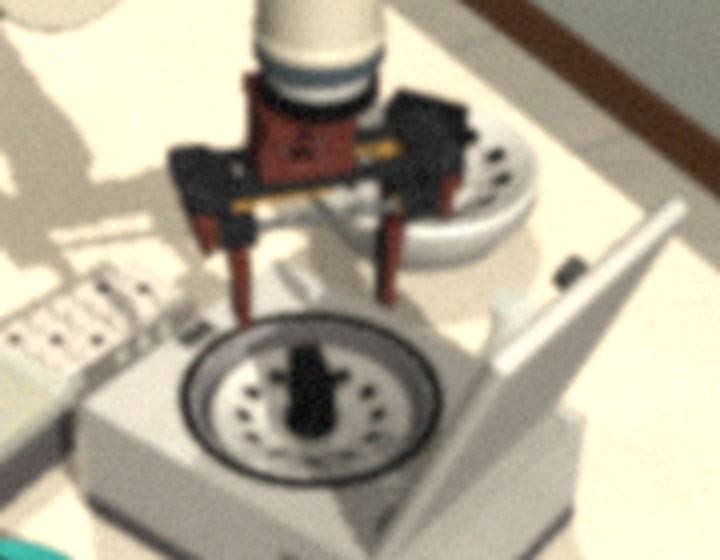

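The open fingers, at crop (240,320) and (388,300), straddle the bar at (310,390) and are clear of the lid. Next: descend and grip.

```bash
python3 - <<'E'
from bench import *
from h import *
def p(m): s=state(); print(m,round(s["time"],2),np.round(s["ee_pos"],4),"F",np.round(s["ft_force"],1),"M",np.round(s["moment"],2),"gap",round(s["finger_gap"],4),"q6",round(s["joint_pos"][5],3))
p("pre"); move_l(XY+[.118],.06); p("down"); close(); hold(.3); p("closed")
E
```

```text
pre 3.88 [ 0.5814 -0.0763  0.2012] F [ 0.2  0.7 -0.2] M [-0.03  0.07 -0.01] gap 0.0877 q6 0.085
down 5.4 [ 0.5813 -0.0763  0.1186] F [-0.9  0.1  0.5] M [-0.08  0.12  0.02] gap 0.0878 q6 0.085
closed 6.7 [ 0.5813 -0.0763  0.118 ] F [ 3.5 -1.1 -2.1] M [-0.24 -0.63  0.02] gap 0.0238 q6 0.085
```

```bash
cat >> h.py <<'E'
from bench import *
def p(m=""):
    s=state(); print(m,round(s["time"],2),np.round(s["ee_pos"],4),"F",np.round(s["ft_force"],1),"M",np.round(s["moment"],2),"gap",round(s["finger_gap"],4),"q6",round(s["joint_pos"][5],3))
def turn(q6,step=.6):
    q=np.array(state()["joint_pos"]); q0=q[5]; n=int(np.ceil(abs(q6-q0)/step))
    for a in np.linspace(q0,q6,n+1)[1:]:
        q[5]=a; movej(q); p("turn")
        if np.linalg.norm(state()["ft_force"])>25: print("STOP"); return False
    return True
E
python3 - <<'E'
from h import *
turn(1.3)
E
```

```text
turn 7.17 [ 0.581 -0.076  0.118] F [0.9 0.7 0.2] M [ 0.16  0.03 -0.01] gap 0.024 q6 0.486
turn 7.65 [ 0.5809 -0.0759  0.118 ] F [-1.2  1.9  2.5] M [ 0.52  0.49 -0.03] gap 0.0243 q6 0.89
turn 8.12 [ 0.581  -0.0758  0.118 ] F [-2.5  3.7  1.5] M [0.95 0.67 0.02] gap 0.0239 q6 1.295
```

```bash
python3 - <<'E'
from h import *
ok=turn(2.45)
gripper_open(); p("open")
d=get_image("side"); a=cv2.resize(d["frame"][140:280,210:390],None,fx=4,fy=4,interpolation=cv2.INTER_CUBIC)
cv2.imwrite("pics/side2.png",cv2.convertScaleAbs(a,alpha=1.5,beta=10))
E
```

```text
turn 8.73 [ 0.581  -0.0752  0.118 ] F [-1.2  5.4  0.7] M [1.09 0.38 0.1 ] gap 0.0241 q6 1.869
turn 9.34 [ 0.5815 -0.075   0.118 ] F [ 0.3  6.1 -0.5] M [ 1.24  0.02 -0.07] gap 0.0238 q6 2.446
open 10.42 [ 0.581  -0.0757  0.118 ] F [ 0.1  0.5 -0. ] M [ 0.08  0.1  -0.02] gap 0.0877 q6 2.45
```

View pics/side2.png

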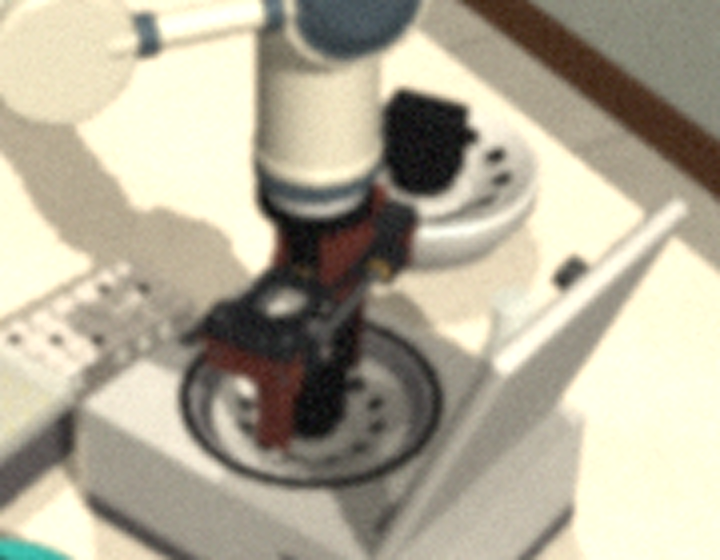

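The fingers and bar have turned together (bar at crop (325,390)), the casing is clear and forces stay low. Next: two more strokes.

```bash
python3 - <<'E'
from h import *
def stroke(end):
    turn(2.45-np.pi,4); close(); hold(.3); p("closed"); return turn(end,.8)
if stroke(2.45):
    gripper_open(); p("open")
    stroke(1.1)
E
```

```text
turn 13.12 [ 0.581  -0.0757  0.118 ] F [ 0.3 -0.2  0.4] M [-0.06  0.03 -0.05] gap 0.0879 q6 -0.691
closed 14.42 [ 0.5815 -0.0755  0.1181] F [ 5.2  2.1 -0.9] M [ 0.41 -0.96  0.01] gap 0.0238 q6 -0.692
turn 15.19 [ 0.5815 -0.0752  0.1181] F [ 3.9  2.2 -1.5] M [ 0.55 -0.6  -0.04] gap 0.0241 q6 0.092
turn 15.97 [ 0.5818 -0.075   0.1181] F [ 5.3  3.6 -1.1] M [ 0.81 -0.81  0.  ] gap 0.0238 q6 0.878
turn 16.74 [ 0.582  -0.0755  0.1181] F [ 4.7  1.8 -2. ] M [ 0.48 -1.    0.  ] gap 0.024 q6 1.664
turn 17.52 [ 0.5817 -0.0756  0.1181] F [ 4.6  2.8 -2.9] M [ 0.45 -0.99 -0.04] gap 0.024 q6 2.447
open 18.59 [ 0.5815 -0.0754  0.1181] F [-1.  -0.5  0.4] M [ 0.08  0.12 -0.02] gap 0.0876 q6 2.45
turn 21.24 [ 0.5815 -0.0754  0.1181] F [ 0.5  0.5 -0.4] M [-0.06  0.02  0.04] gap 0.0879 q6 -0.691
closed 22.54 [ 0.5816 -0.0754  0.1181] F [ 1.   0.9 -0.7] M [ 0.03 -0.21  0.01] gap 0.0244 q6 -0.692
turn 23.17 [ 0.5817 -0.0752  0.1181] F [ 1.1  1.5 -0.9] M [ 0.25 -0.16 -0.03] gap 0.0239 q6 -0.097
turn 23.79 [ 0.5817 -0.0755  0.1182] F [ 1.3  1.  -1.2] M [ 0.01 -0.28 -0.05] gap 0.0239 q6 0.499
turn 24.42 [ 0.5815 -0.0754  0.1181] F [ 0.6 -0.3 -0.2] M [-0.   -0.02 -0.01] gap 0.0239 q6 1.096
```

Total is about 7.3 rad in one direction, held by the bar. Lifting straight up.

```bash
python3 - <<'E'
from h import *
x,y,z=state()["ee_pos"]
move_l([x,y,.135],.03); p("l1"); move_l([x,y,.295],.08); hold(.5); p("l2")
print(Ro.from_quat(state()["ee_rot"],scalar_first=True).as_matrix()[:,2])
for n,(r,c) in {"side":((90,290),(180,440)),"top":((110,310),(180,440))}.items():
    d=get_image(n); pickle.dump(d,open(n+"3.pkl","wb")); cv2.imwrite(f"pics/{n}3.png",cv2.convertScaleAbs(cv2.resize(d["frame"][r[0]:r[1],c[0]:c[1]],None,fx=3,fy=3,interpolation=cv2.INTER_CUBIC),alpha=1.4,beta=10))
E
```

```text
l1 25.13 [ 0.5811 -0.0754  0.1346] F [-0.1  0.8 -5.5] M [-0.02  0.13  0.02] gap 0.0237 q6 1.1
l2 27.78 [ 0.5815 -0.0754  0.295 ] F [ 0.2 -0.3 -6.5] M [-0.03  0.17  0.08] gap 0.0238 q6 1.1
[ 0.00152197  0.00130774 -0.99999799]
```

View pics/side3.png

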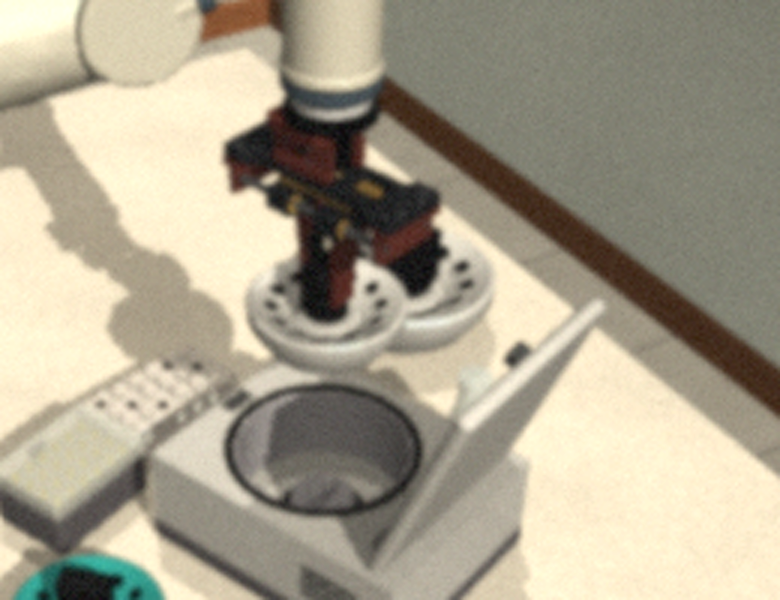

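View pics/top3.png

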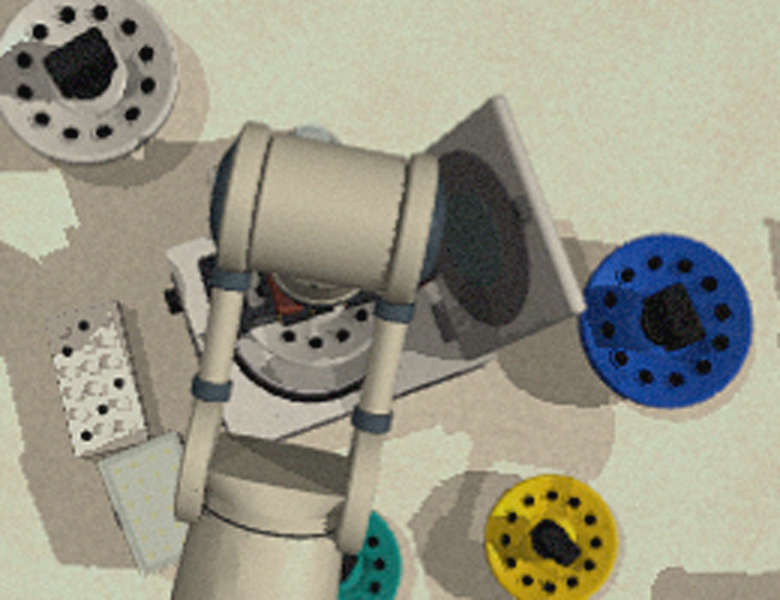

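The side view shows the rotor held level at crop (328,310), the bowl empty below it and the drive visible at (320,490). The top view shows the other things in place. One quick numeric level check, then hand in.

```bash
python3 - <<'E'
from h import *
d=pickle.load(open("side3.pkl","rb")); P=cloud(d).reshape(-1,3); r=np.hypot(*(P[:,:2]-[.5815,-.0754]).T)
Q=P[(r>.056)&(r<.070)&(P[:,2]>.255)&(P[:,2]<.285)]
for _ in range(4):
    A=np.c_[Q[:,:2]-[.5815,-.0754],np.ones(len(Q))]; k=np.linalg.lstsq(A,Q[:,2],rcond=None)[0]; e=Q[:,2]-A@k; Q=Q[abs(e)<max(2*e.std(),.002)]
print(len(Q),"slope deg",np.degrees(k[:2]),"rim z",k[2]); p("before")
job_done()
E
```

```text
477 slope deg [0.75148609 1.22106491] rim z 0.2689091574241116
before 27.88 [ 0.5815 -0.0754  0.295 ] F [ 0.   0.5 -6.5] M [-0.05  0.17 -0.02] gap 0.0237 q6 1.1
the job is handed in; nothing more can be done
```

The rotor has been turned through more than a full turn on its drive, lifted straight off, and the job is handed in with the gripper still holding it.

- **Which rotor:** I took the silver one in the centrifuge bowl. It is the smaller of the two silver ones, and the blue, turquoise and yellow ones were left alone.
- **Turning:** I turned it about 7.3 rad (1.16 turns) in one direction, in three strokes with two re-grips. It ran freely: side forces stayed under about 7 N and there was almost no torque about the axis. I worked the angle out from the wrist joint. A picture after the first stroke showed the bar turning with the fingers, but I did not measure the spindle itself.
- **Lift:** The grip point ended at z = 0.295 m, which should put the underside about 0.222 m above the bench, roughly 11.7 cm above the casing rim. The camera puts the rotor's rim at 0.269 m against an expected 0.272 m, so it may hang about 3 mm lower.
- **Level and steady:** The tool is vertical to about 0.1°. A plane fit to the rotor's rim in the depth picture gave a slope of about 1.4°, which may be mostly noise in the depth reading. The load is steady at 6.5 N with the gripper gap at 23.7 mm.
- **Surroundings:** The bowl is empty, and the other things I could see are where they were. In the last pictures the arm hid the timer and partly hid the flask, so those two were not fully checked. The clock read 27.9 s of the 72 s allowed.

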